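Battery pack from charger to work lamp

TASK

The work lamp on the washstand has no battery. Press the charger's catch so that the charged pack springs loose, draw the pack off its dovetail rails, and slide it into the lamp's tray until it is fully home and the lamp's catch has clicked up behind it; then let go. Ease it in by feel, without forcing or ramming it in either tray, and leave the other things on the washstand where they are.

Things in the scene. Friction and masses are not known exactly. Their poses are not given: they have to be found in the camera images.
- pack: Battery pack, black, ribbed sides, grey panel on top, 0.32 to 0.52 kg; starts home in the charger. 92 mm long (x), 58 wide (y), 50 high; origin: centre of its underside. Its +x end (copper contacts) goes in first. Up to 13 mm it is a dovetail foot: 47 mm wide at the bottom, 36 at 9 mm height, front 14 mm tapered. From 13 to 50 mm a plain block with upright sides to grip across the 58 mm.
- charger: Charger, grey, fixed: a battery tray with a 62 mm high block at its far end. Origin on the washstand below the middle of the home pack; x is the way the pack slides in (the mouth is at the -x end), z up. Sprung contacts in the tray's end wall press the home pack back against the catch with 8 N. The catch is a wedge right behind the home pack, standing 7 mm above the tray floor.
- charger_seat (a point): On the charger's tray floor, 40 mm above the washstand: the pack's origin lies here when home; axes as the charger's. In x from here: floor -60 to 48 mm; dovetail rails, 10.5 mm high, 66 wide outside, -22 to 48 (1.2 mm play a side); flared mouth -37 to -22; end wall at 48, 36 mm high (2 mm past the home pack's front). Drawn back 90 mm the pack is clear of the rails.
- charger_pad (a point): Centre of the top of the black ribbed thumb pad of the charger's catch: 26 mm (x) by 40, 94 mm from the seat towards the mouth, 1 mm below the tray floor, open all round. Pressed straight down 7.5 to 9 mm (6 to 10 N) it frees the pack, which springs back some 12 to 15 mm over the catch and then holds it down. Keep 20 mm behind the pack clear for that.
- charger_catch (a joint): How far the charger's catch and its pad are down (m): 0 = up, 0.003 to 0.007 while the pack lies over it, 0.009 = bottom.
- lamp: Work lamp, fixed: black foot plate 275 x 110 mm, 14 thick, a grey battery tray (shoe) with tray, catch and contacts sized as the charger's, and at the far end a tilted LED panel, top 85 mm high. x is the way the pack slides in (mouth at -x), z up. The shoe is screwed down through slotted holes: it sits, unmeasured, up to 8 mm farther in or out (x) and 3 mm left or right (y), not turned.
- lamp_seat (a point): Nominal place of the home pack's origin, on the tray floor 52 mm above the washstand; axes as the lamp's. Set the pack down some 88 mm short of it (this pushes the catch down, 3 to 6 N), slide it in and yield sideways as the rails push. The contacts resist over the last 12 mm, 5 to 8 N (10 with friction). At the click the catch rises; a hard stop follows 2 mm on. Over 25 N of push is forcing.
- lamp_catch (a joint): How far the lamp's catch is down: 0 = up, 3 to 7 mm while the pack is over it, back to 0 when it has clicked up behind the home pack; 0.009 m = bottom. If it has not clicked, the contacts push the released pack back out by about 12 mm.
- wrench: Bystander: steel wrench 170 mm long, lying between charger and lamp. Origin under its middle.
- bowl: Bystander: small dark wooden bowl, 110 mm wide, 60 mm high. Origin under its middle.
- valve_head: Bystander: white radiator valve head, 50 mm thick, 78 mm high, standing. Origin under its middle.
- soap: Bystander: white soap bottle, 60 mm thick, 150 mm high, standing. Origin under its middle.

How it is judged:
By the outcome, as a careful person would: the job done as asked, in the order asked, and still so for the second after the job is handed in, with the robot touching nothing.
It also fails if it takes over 72 s, if anything falls off the work surface, if the arm or the gripper's body presses on something with over 40 N, if the wrist force passes 120 N, or if a joint passes its speed limit or range.

ROBOT

A 6-joint arm with a two-finger parallel gripper is mounted at the origin on the work surface. World frame = base frame: x ahead of the robot, y to its left, z up, the work surface at z = 0. Lengths are in m, angles in rad, forces in N, time in s.
With the tool pointing down it reaches from about 0.325 to 0.85 m from the base axis. Payload 4.4 kg.
Tool frame: the origin (TCP) lies midway between the tips of the shut fingers; the grasp point (between the pads) lies 19 mm behind it; z points along the fingers, y is the line along which they close (so a half turn about z gives the same grasp; the last joint's range is limited). The gripper opens to 94 mm and grips with 3 to 60 N. Pads are 16 mm wide; open, the fingers measure 119 mm over their backs; the gripper's body (75 mm by 177 mm) begins 78 mm behind the grasp point.
Start: joints at [-1.31, 0.207, 1.542, -0, 1.393, -0.15], TCP at [0.23, -0.527, 0.205] pointing down, gripper open.
Joint ranges: [-2.73, 2.73], [-0.86, 2.22], [0.23, 2.46], [-1.11, 4.25], [0.08, 2.63], [-2.82, 2.82]. Speed limits (rad/s): [2.79, 2.79, 3.14, 3.14, 3.14, 3.14].

INTERFACE

Orientations are given as a unit quaternion [x, y, z, w].
In Python, from bench import sensors, vision, arm, nets gives the robot as it stands. The module is installed in compiled form; this text tells all that it offers.
- The arm moves only by the tool play_rows, never from a script. Its argument "motion" is a list of rows, each an object with "dp": the shift along the tool's x, y, z in mm, a list of three; "spin": the turn about the tool's z in degrees. A call has 1 to 12 rows; each row is the pose to reach, as a shift and turn from the pose commanded when the call began, along the tool's axes at that moment; what a row does not reach only later rows make up. A row lasts 1/10 s, in which the tool goes at most 50 mm and 8.59 degrees, less where a joint would pass 70% of its speed; a pose out of reach is approached as far as the arm can. A call with a gripper value outside its range is refused whole. "gripper" is the closure, from 0 (fully open) to 1 (shut), set as the call begins (left out, the last holds). The fingers move at their own pace and stop on an object; "force" is the grip in N (left out, the last holds). Time passes only in rows, so rows that repeat a pose let the fingers close. It gives the time, the measured TCP pose, the force, the opening and the grip force at its end, in the units of the state.
- sensors.sense(): the state, without advancing time (a new reading comes with each control period).
- vision.snapshot(name): name is "side" or "top" or "wrist"; returns a dict with "image" (480x640x3 uint8, red, green, blue), "fx", "fy", "cx", "cy" (pixels), "pose" (4x4, takes a point from camera to world coordinates). Camera axes: x right, y down, z forward; pixel columns grow to the right and rows downward; lengths in m; the calibration is good to about 2 mm. The wrist camera is an equidistant fisheye: a pixel r from the principal point sees the ray r / f radians off the axis. A picture is of the moment at which its call begins. There is no depth.
- arm.close_job(): hands the job in; it is judged then, once.
Trained networks look in a picture, given as the dict that the camera call returned (one of the last four; its "shot" number tells which), for a name from the list of things; names that differ only in an ending like _2 or _b are one class to them, and where a whole thing is asked for, a point or a joint stands for the part that bears it (a point fixed in the world has none). Each returns a list of dicts, best first, with "p" (0 to 1); they miss things now and then, are a little off and sometimes report something else, mostly with a low value. They report only what shows in the picture. A call takes as long as a camera call.
- nets.trace(picture, thing): "pixels" (480x640 bool, what is visible of it) and "uv" ([column, row] in pixels, amid what is visible of it).
The state is a dict: "clock": time; "joint_pos": joint angles; "joint_vel": joint speeds; "effort": joint torques, N m; "position": TCP position; "tool_rot": TCP orientation; "ft_force": force on the tool from outside, world axes, zero at the start; "torque": the same for the moment, N m; "width": finger opening in m; "finger_force": force on a finger pad.
Only numpy, scipy, OpenCV 4.12 (cv2) and the standard library are available. Lean on these libraries where they do the work, as an engineer would, in place of code of your own. Each camera call takes 0.05 s, during which the arm holds its last target. There are 200 camera calls.

## Working session

There is one attempt and no reset: what is moved stays moved. The work goes in short steps, Python scripts to look and compute and a tool call to move; the robot and the scene stay as the last step left them, time stands still between calls to the robot, and variables do not carry over. Pictures are saved under pics/ and viewed, at most 10 in all, crops included, and the job is handed in when it is done.

Besides the shell and the picture viewer there is one more tool, called after "Request:" as a command line: name --argument value ..., lists and objects as JSON in quotes. play_rows: Moves the arm, as the interface text tells. Its arguments: {"type":"object","properties":{"motion":{"type":"array"},"gripper":{"type":"number"},"force":{"type":"number"}},"required":["motion"]}

```bash
mkdir -p pics; python3 - <<'E'
from bench import sensors, vision, nets
import cv2,numpy as np
s=sensors.sense(); print({k:np.round(v,4).tolist() for k,v in s.items()})
for n in ["top","side"]:
    p=vision.snapshot(n); cv2.imwrite(f"pics/{n}0.png",p["image"][:,:,::-1])
    print(n,p["fx"],p["fy"],p["cx"],p["cy"],np.round(p["pose"],4).tolist())
    for t in ["pack","charger","charger_pad","lamp","lamp_catch","wrench"]:
        r=nets.trace(p,t)
        for d in r[:2]:
            ys,xs=np.nonzero(d["pixels"]); print(t,round(d["p"],2),np.round(d["uv"]),len(xs),(xs.min(),xs.max(),ys.min(),ys.max()))
E
```

```text
{'clock': 0.0, 'joint_pos': [-1.3095, 0.2074, 1.543, -0.0, 1.3935, -0.1505], 'joint_vel': [-0.0017, -0.0012, -0.0005, -0.0021, 0.0002, -0.0011], 'effort': [-0.0007, -37.0886, -28.1418, 0.0696, 0.0362, -0.0002], 'position': [0.2299, -0.5261, 0.2043], 'tool_rot': [0.9789, 0.2045, -0.0001, -0.0012], 'ft_force': [-0.1368, -0.3707, -0.3545], 'torque': [-0.0263, -0.0135, -0.0089], 'finger_force': 0.0, 'width': 0.0938}
top 444.3961566532919 444.3961566532919 309.6536859780349 242.64208805117684 [[-0.0083, -0.98, 0.1988, 0.338], [-1.0, 0.0089, 0.002, -0.0059], [-0.0037, -0.1988, -0.98, 0.9881], [0.0, 0.0, 0.0, 1.0]]
pack 0.7 [386. 213.] 1326 (np.int64(373), np.int64(405), np.int64(190), np.int64(238))
charger 0.73 [376. 202.] 2423 (np.int64(364), np.int64(413), np.int64(162), np.int64(271))
charger_pad 0.21 [240. 221.] 6872 (np.int64(201), np.int64(277), np.int64(166), np.int64(293))
lamp 0.63 [238. 222.] 6712 (np.int64(201), np.int64(276), np.int64(166), np.int64(292))
lamp_catch 0.81 [231. 275.] 434 (np.int64(221), np.int64(239), np.int64(258), np.int64(288))
wrench 0.81 [305. 251.] 673 (n
[... 465 characters left out ...]
8.] 2293 (np.int64(257), np.int64(352), np.int64(178), np.int64(226))
charger 0.4 [342. 297.] 460 (np.int64(326), np.int64(359), np.int64(286), np.int64(307))
charger_pad 0.77 [337. 209.] 205 (np.int64(324), np.int64(348), np.int64(199), np.int64(212))
lamp 0.79 [284. 295.] 7985 (np.int64(214), np.int64(362), np.int64(246), np.int64(336))
lamp 0.57 [295. 209.] 2342 (np.int64(257), np.int64(352), np.int64(177), np.int64(227))
lamp_catch 0.79 [345. 295.] 425 (np.int64(326), np.int64(359), np.int64(286), np.int64(306))
wrench 0.74 [304. 400.] 3749 (np.int64(269), np.int64(339), np.int64(368), np.int64(436))
wrench 0.73 [322. 258.] 555 (np.int64(285), np.int64(360), np.int64(248), np.int64(263))
```

```bash
python3 - <<'E'
import cv2
a=cv2.imread("pics/top0.png")[130:330,180:440]; cv2.imwrite("pics/t1.png",cv2.resize(a,(780,600),interpolation=cv2.INTER_CUBIC))
a=cv2.imread("pics/side0.png")[150:350,190:450]; cv2.imwrite("pics/s1.png",cv2.resize(a,(780,600),interpolation=cv2.INTER_CUBIC))
E
```

```text
(no output)
```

View pics/t1.png

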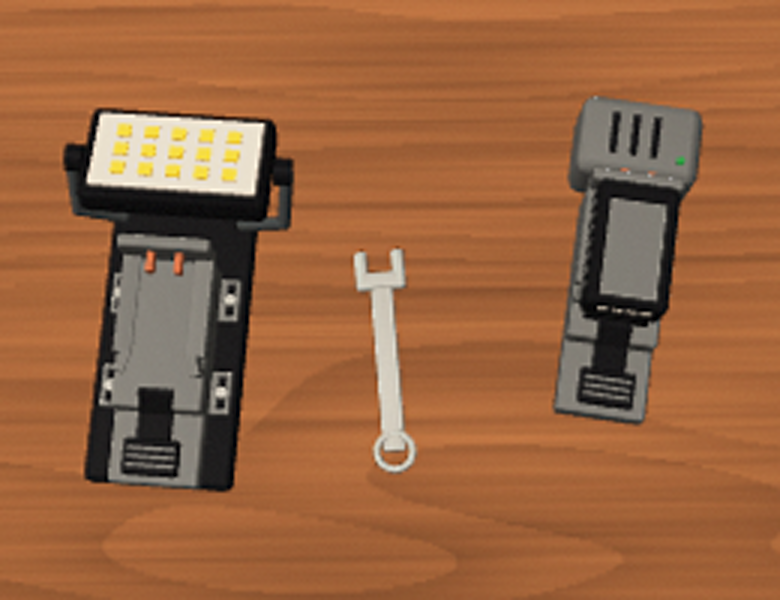

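View pics/s1.png

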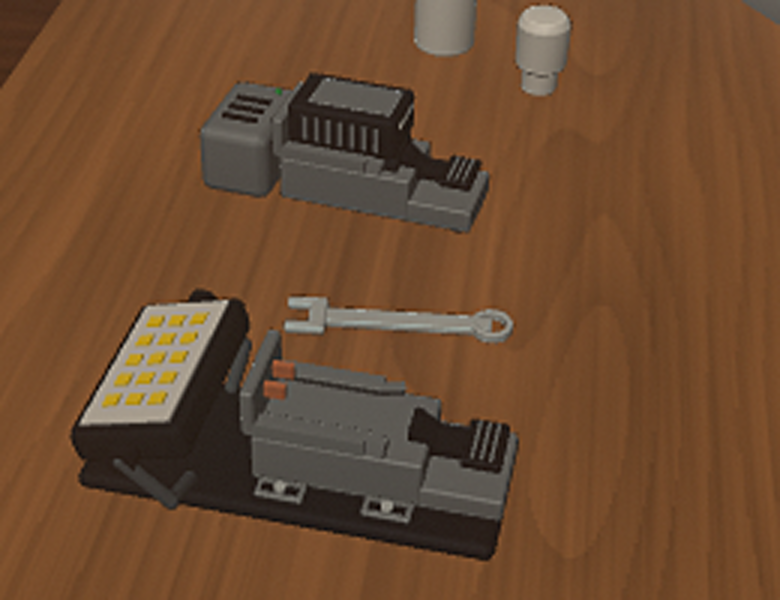

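The top crop shows the lamp at left with its pad at about (230,282) full-image pixels. The charger is at right with its pad at about (382,259) and the pack panel at (391,212). The wrench lies between them, and both mouths face the robot. The side view agrees.

```bash
cat > h.py <<'E'
import numpy as np
from scipy.optimize import least_squares
from scipy.spatial.transform import Rotation as R
CAM={"top":(444.396,309.654,242.642,[[-0.0083,-0.98,0.1988,0.338],[-1,0.0089,0.002,-0.0059],[-0.0037,-0.1988,-0.98,0.9881]]),
"side":(493.113,317.486,233.58,[[-0.9895,-0.0995,0.1048,0.4232],[-0.1435,0.5901,-0.7945,0.85],[0.0173,-0.8012,-0.5981,0.7044]])}
def proj(c,P):
    f,cx,cy,T=CAM[c]; T=np.array(T); q=(np.asarray(P)-T[:,3])@T[:,:3]
    return np.array([cx+f*q[0]/q[2],cy+f*q[1]/q[2]])
def fit(obs,z,x0):
    def w(p,l):
        c,s=np.cos(p[2]),np.sin(p[2]); return [p[0]+c*l[0]-s*l[1],p[1]+s*l[0]+c*l[1],z+l[2]]
    def res(p): return np.concatenate([proj(c,w(p,l))-uv for c,l,uv in obs])
    r=least_squares(res,x0,x_scale=[.01,.01,.05],loss="soft_l1"); return r.x,r.fun.reshape(-1,2)
E
cat > f.py <<'E'
from h import *
t=lambda u,v:np.array([180+u/3,130+v/3])
s=lambda u,v:np.array([190+u/3,150+v/3])
ch=[("top",[-.094,0,-.001],t(607,387)),("top",[0,0,.05],t(633,246)),("top",[-.06,.033,0],t(567,338)),("top",[-.06,-.033,0],t(655,348)),
("side",[.046,-.029,.05],s(312,73)),("side",[-.046,-.029,.05],s(413,90)),("side",[-.046,.029,.05],s(405,118)),("side",[.046,.029,.05],s(290,107)),("side",[-.094,0,-.001],s(463,170))]
la=[("top",[-.094,0,-.001],t(150,457)),("top",[-.06,.033,0],t(102,403)),("top",[-.06,-.033,0],t(200,410)),("top",[.048,0,.036],t(164,250)),
("side",[-.06,.033,0],s(427,457)),("side",[-.094,0,-.001],s(490,442))]
for n,o,z,x0 in [("ch",ch,.04,[.45,-.15,0]),("la",la,.052,[.45,.15,0])]:
    for c in ["top","side",None]:
        oo=[q for q in o if c is None or q[0]==c]
        x,f=fit(oo,z,x0); print(n,c,np.round(x[:2],4),np.degrees(x[2]).round(2)); 
    print(np.round(f,1).tolist())
E
python3 f.py
```

```text
ch top [ 0.5848 -0.174 ] -8.3
ch side [ 0.5825 -0.1663] -6.35
ch None [ 0.5842 -0.1716] -6.68
[[-0.0, 1.0], [-1.5, -0.1], [-0.6, 0.3], [0.4, 0.1], [-0.8, -1.4], [1.4, -1.7], [-1.8, 0.9], [-0.6, -1.1], [0.3, -1.7]]
la top [0.5384 0.1577] -5.45
la side [0.5313 0.146 ] -13.96
la None [0.5372 0.1575] -5.36
[[-0.6, 0.2], [1.9, 0.9], [0.0, 1.2], [-0.2, -0.1], [-1.0, 1.8], [-0.8, -1.6]]
```

```bash
cat >> h.py <<'E'
def go(x,y,z,yaw_deg):
    from bench import sensors
    s=sensors.sense(); M=R.from_quat(s["tool_rot"]).as_matrix()
    d=M.T@(np.array([x,y,z])-s["position"]); X=M[:,0]
    print("dp",(d*1000).round(1),"spin",round(np.degrees(np.arctan2(X[1],X[0]))-yaw_deg,2),"pos",s["position"].round(4),"F",s["ft_force"].round(1),"t",s["clock"])
E
python3 -c "
from h import *
go(.5,-.16,.25,-7)"
```

```text
dp [ 394.2 -228.3  -44.5] spin 30.59 pos [ 0.2301 -0.527   0.2055] F [ 0.2  0.3 -0.5] t 0.7
```

Request:
play_rows --motion '[{"dp": [0, 0, -45], "spin": 8}, {"dp": [45, -25, -45], "spin": 16}, {"dp": [90, -52, -45], "spin": 24}, {"dp": [135, -78, -45], "spin": 30.6}, {"dp": [180, -104, -45], "spin": 30.6}, {"dp": [220, -127, -45], "spin": 30.6}, {"dp": [260, -150, -45], "spin": 30.6}, {"dp": [300, -174, -45], "spin": 30.6}, {"dp": [340, -197, -45], "spin": 30.6}, {"dp": [375, -217, -45], "spin": 30.6}, {"dp": [394, -228, -45], "spin": 30.6}, {"dp": [394, -228, -45], "spin": 30.6}]' --gripper 1 --force 15

```text
clock: 1.9
position: [0.5012, -0.1579, 0.2505]
tool_rot: [0.998, -0.059, 0.0, -0.0]
ft_force: [-1.4, -0.5, -0.1]
width: 0.0018
finger_force: 0.0
```

```bash
python3 - <<'E'
from h import *
from bench import vision,nets
import cv2
p=vision.snapshot("wrist"); im=p["image"]; cv2.imwrite("pics/w1.png",im[:,:,::-1])
print(p["fx"],p["fy"],p["cx"],p["cy"],np.round(p["pose"],4).tolist())
for t in ["pack","charger_pad"]:
    for d in nets.trace(p,t)[:1]: print(t,d["p"],d["uv"])
go(.5,-.16,.25,-7)
E
```

```text
371.64829954431775 371.64829954431775 313.60579375685336 243.7361722627041 [[-0.1167, -0.9546, -0.274, 0.5813], [-0.9932, 0.1119, 0.0333, -0.1666], [-0.0011, 0.276, -0.9612, 0.4298], [0.0, 0.0, 0.0, 1.0]]
pack 0.92 [317.9, 135.0]
charger_pad 0.72 [313.5, 212.9]
dp [ 0.4 -0.9  0.4] spin -0.02 pos [ 0.4995 -0.1609  0.2504] F [-0.3 -0.2  0. ] t 2.05
```

View pics/w1.png

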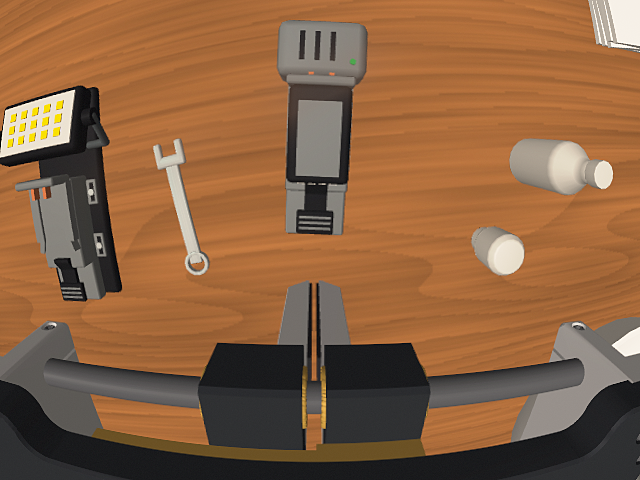

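The wrist view shows the charger nearly aligned with the tool. The pad is at (314,222), the pack's rear top corners at (287,180) and (345,184), and the panel spans (299,100) to (337,178).

```bash
cat >> h.py <<'E'
def fish(pose,uv,z,f=371.648,cx=313.606,cy=243.736):
    d=np.array(uv)-[cx,cy]; r=np.hypot(*d); th=r/f; pose=np.array(pose)
    ray=pose[:3,:3]@np.r_[np.sin(th)*d/r,np.cos(th)]
    return pose[:3,3]+ray*(z-pose[2,3])/ray[2]
W1=[[-0.1167,-0.9546,-0.274,0.5813],[-0.9932,0.1119,0.0333,-0.1666],[-0.0011,0.276,-0.9612,0.4298]]
E
python3 - <<'E'
from h import *
for n,uv,z in [("pad",(314.5,222),.039),("pRL",(287,180),.09),("pRR",(345,184),.09),("panelTL",(299,100),.09),("TR",(341,100),.09),("BR",(337,178),.09),("BL",(295,175),.09),("stepL",(286,205),.04),("pFL",(289,87),.09),("pFR",(353,87),.09)]:
    print(n,fish(W1,uv,z)[:2].round(4))
E
```

```text
pad [ 0.494  -0.1569]
pRL [ 0.5476 -0.1377]
pRR [ 0.5378 -0.1901]
panelTL [ 0.6192 -0.1575]
TR [ 0.615 -0.195]
BR [ 0.5441 -0.1834]
BL [ 0.5513 -0.1456]
stepL [ 0.5162 -0.1289]
pFL [ 0.6324 -0.15  ]
pFR [ 0.626  -0.2072]
```

```bash
python3 -c "
from h import *
go(.492,-.157,.044,-8.8)"
```

```text
dp [ -7.9  -3.1 206.4] spin 1.78 pos [ 0.4995 -0.1609  0.2504] F [-0.3 -0.2  0. ] t 2.05
```

Request:
play_rows --motion '[{"dp": [-8, -3, 45], "spin": 1.8}, {"dp": [-8, -3, 90], "spin": 1.8}, {"dp": [-8, -3, 130], "spin": 1.8}, {"dp": [-8, -3, 165], "spin": 1.8}, {"dp": [-8, -3, 190], "spin": 1.8}, {"dp": [-8, -3, 203], "spin": 1.8}, {"dp": [-8, -3, 206], "spin": 1.8}, {"dp": [-8, -3, 206], "spin": 1.8}]'

```text
clock: 2.85
position: [0.4926, -0.1573, 0.045]
tool_rot: [0.997, -0.077, 0.0, 0.0]
ft_force: [0.1, -1.0, 0.2]
width: 0.0005
finger_force: 0.0
```

Request:
play_rows --motion '[{"dp": [0, 0, 2]}, {"dp": [0, 0, 4]}, {"dp": [0, 0, 5.5]}, {"dp": [0, 0, 7]}, {"dp": [0, 0, 8]}, {"dp": [0, 0, 9]}, {"dp": [0, 0, 9]}]'

```text
invalid input
```

Request:
play_rows --motion '[{"dp": [0, 0, 2], "spin": 0}, {"dp": [0, 0, 4], "spin": 0}, {"dp": [0, 0, 5.5], "spin": 0}, {"dp": [0, 0, 7], "spin": 0}, {"dp": [0, 0, 8], "spin": 0}, {"dp": [0, 0, 9], "spin": 0}, {"dp": [0, 0, 9], "spin": 0}]'

```text
clock: 3.55
position: [0.4931, -0.1566, 0.0363]
tool_rot: [0.997, -0.077, 0.001, 0.0]
ft_force: [-0.8, 0.0, 3.4]
width: 0.0006
finger_force: 2.3
```

Request:
play_rows --motion '[{"dp": [0, 0, 1], "spin": 0}, {"dp": [0, 0, 2], "spin": 0}, {"dp": [0, 0, 3], "spin": 0}, {"dp": [0, 0, 4], "spin": 0}, {"dp": [0, 0, 4.5], "spin": 0}, {"dp": [0, 0, 4.5], "spin": 0}]'

```text
clock: 4.15
position: [0.4931, -0.1566, 0.0318]
tool_rot: [0.997, -0.077, 0.001, 0.0]
ft_force: [-0.9, -1.0, 5.8]
width: 0.0007
finger_force: 2.7
```

Request:
play_rows --motion '[{"dp": [0, 0, 0.6], "spin": 0}, {"dp": [0, 0, 1.1], "spin": 0}, {"dp": [0, 0, 1.4], "spin": 0}, {"dp": [0, 0, 1.4], "spin": 0}, {"dp": [0, 0, 1.4], "spin": 0}]'

```text
clock: 4.65
position: [0.4931, -0.1566, 0.0305]
tool_rot: [0.997, -0.077, 0.001, 0.0]
ft_force: [-1.4, 0.1, 6.3]
width: 0.0006
finger_force: 2.9
```

```bash
python3 - <<'E'
from h import *
from bench import vision,nets
import cv2
p=vision.snapshot("side"); a=p["image"][150:250,240:370,::-1]; cv2.imwrite("pics/s2.png",cv2.resize(a,(780,600),interpolation=cv2.INTER_CUBIC))
d=nets.trace(p,"pack")[0]; ys,xs=np.nonzero(d["pixels"]);print(d["p"],d["uv"],xs.min(),xs.max(),ys.min(),ys.max())
E
```

```text
0.94 [311.1, 193.2] 290 331 175 207
```

View pics/s2.png

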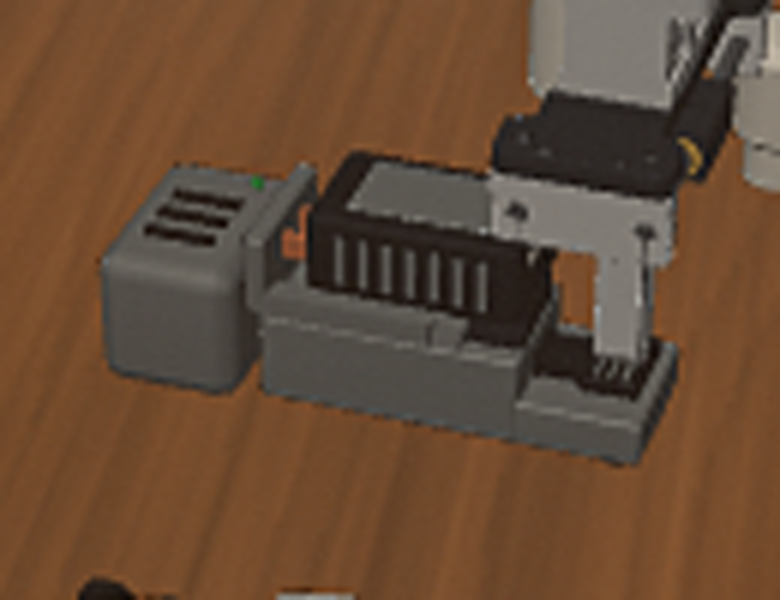

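The pack has sprung back: there is now a gap to the end wall near (295,240) in the crop. I'll lift, open, and look from above.

Request:
play_rows --motion '[{"dp": [0, 0, -20], "spin": 0}, {"dp": [0, 0, -60], "spin": 0}, {"dp": [0, 0, -105], "spin": 0}, {"dp": [0, 0, -150], "spin": 0}, {"dp": [0, 0, -190], "spin": 0}, {"dp": [0, 0, -210], "spin": 0}, {"dp": [0, 0, -210], "spin": 0}, {"dp": [0, 0, -210], "spin": 0}]' --gripper 0

```text
clock: 5.55
position: [0.492, -0.1561, 0.2387]
tool_rot: [0.997, -0.077, -0.0, -0.0]
ft_force: [0.6, 0.6, -0.8]
width: 0.061
finger_force: 0.0
```

```bash
python3 - <<'E'
from h import *
from bench import vision,nets
import cv2
p=vision.snapshot("wrist"); im=p["image"][:,:,::-1]
print(np.round(p["pose"],4).tolist())
cv2.imwrite("pics/w2.png",cv2.resize(im[10:250,0:400],(800,480),interpolation=cv2.INTER_CUBIC))
d=nets.trace(p,"pack")[0]; print(d["p"],d["uv"])
m=d["pixels"].astype(np.uint8); c=max(cv2.findContours(m,0,2)[0],key=cv2.contourArea)
print(cv2.approxPolyDP(c,4,True)[:,0].tolist())
go(.572,-.169,.056,-8.8)
E
```

```text
[[-0.1523, -0.9496, -0.2738, 0.5719], [-0.9883, 0.1461, 0.0429, -0.1676], [-0.0008, 0.2772, -0.9608, 0.4179], [0.0, 0.0, 0.0, 1.0]]
0.84 [315.2, 137.0]
[[286, 85], [284, 183], [345, 186], [348, 88]]
dp [ 82.9   1.1 180.6] spin -0.0 pos [ 0.491  -0.1556  0.237 ] F [ 0.3  0.7 -0.9] t 5.65
```

View pics/w2.png

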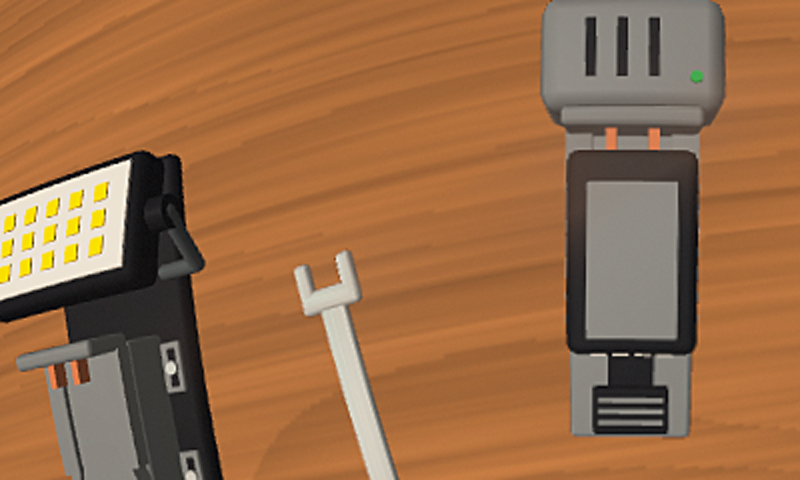

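The pack's top outline runs from (283,86) to (347,187) in full-image pixels. It is clear of the contacts by about 13 mm.

```bash
python3 - <<'E'
from h import *
W=[[-0.1523,-0.9496,-0.2738,0.5719],[-0.9883,0.1461,0.0429,-0.1676],[-0.0008,0.2772,-0.9608,0.4179]]
for o in [[(283.5,86),(347.5,86),(346.5,187),(283.5,185)],[(293.5,100.5),(338.5,101),(338,180.5),(293,179)]]:
    P=np.array([fish(W,u,.09)[:2] for u in o]); print(P.mean(0).round(4), P.round(4).tolist())
    for a,b in [(3,0),(2,1)]: d=P[b]-P[a]; print(np.degrees(np.arctan2(d[1],d[0])).round(2),np.hypot(*d).round(4))
    for a,b in [(1,0),(2,3)]: d=P[b]-P[a]; print(np.degrees(np.arctan2(-d[0],d[1])).round(2),np.hypot(*d).round(4))
print(fish(W,(315,214),.035)) 
E
```

```text
[ 0.5749 -0.1693] [[0.6231, -0.1488], [0.6147, -0.2037], [0.5259, -0.1898], [0.5361, -0.1348]]
-9.16 0.0881
-8.87 0.0899
-8.68 0.0555
-10.57 0.056
[ 0.571  -0.1691] [[0.6087, -0.1554], [0.6024, -0.1939], [0.5327, -0.1832], [0.5401, -0.144]]
-9.41 0.0696
-8.75 0.0705
-9.33 0.039
-10.65 0.0398
[ 0.49468704 -0.15690001  0.035     ]
```

Request:
play_rows --motion '[{"dp": [45, 0.5, 0], "spin": 0.3}, {"dp": [82, 1.5, 5], "spin": 0.3}, {"dp": [82, 1.5, 45], "spin": 0.3}, {"dp": [82, 1.5, 90], "spin": 0.3}, {"dp": [82, 1.5, 125], "spin": 0.3}, {"dp": [82, 1.5, 155], "spin": 0.3}, {"dp": [82, 1.5, 174], "spin": 0.3}, {"dp": [82, 1.5, 180], "spin": 0.3}, {"dp": [82, 1.5, 180], "spin": 0.3}]'

```text
clock: 6.55
position: [0.5712, -0.1695, 0.0569]
tool_rot: [0.997, -0.079, -0.002, -0.001]
ft_force: [0.0, 0.5, 0.3]
width: 0.094
finger_force: 0.0
```

Request:
play_rows --motion '[{"dp": [0, 0, 0], "spin": 0}, {"dp": [0, 0, 0], "spin": 0}, {"dp": [0, 0, 0], "spin": 0}, {"dp": [0, 0, 0], "spin": 0}, {"dp": [0, 0, 0], "spin": 0}, {"dp": [0, 0, 0], "spin": 0}]' --gripper 0.5 --force 15

```text
clock: 7.15
position: [0.5735, -0.1705, 0.0602]
tool_rot: [0.997, -0.079, 0.0, 0.0]
ft_force: [-1.2, 0.5, 2.7]
width: 0.0579
finger_force: 15.0
```

Request:
play_rows --motion '[{"dp": [-3, 0, 0], "spin": 0}, {"dp": [-7, 0, 0], "spin": 0}, {"dp": [-12, 0, 0], "spin": 0}, {"dp": [-16, 0, 0], "spin": 0}, {"dp": [-20, 0, 0], "spin": 0}]' --force 30

```text
clock: 7.65
position: [0.5537, -0.1675, 0.0601]
tool_rot: [0.997, -0.079, 0.001, 0.0]
ft_force: [1.1, -0.3, 3.9]
width: 0.0581
finger_force: 30.0
```

```bash
python3 - <<'E'
from h import *
from bench import sensors
go(.5,-.16,.06,-9.1)
s=sensors.sense(); print(s["ft_force"].round(2),s["torque"].round(2),s["position"].round(4))
E
```

```text
dp [-54.2   1.1   0.1] spin -0.01 pos [ 0.5537 -0.1675  0.0601] F [ 1.1 -0.3  3.9] t 7.65
[ 1.13 -0.25  3.9 ] [-0.   -0.48  0.03] [ 0.5537 -0.1675  0.0601]
```

Request:
play_rows --motion '[{"dp": [-8, 0, 0], "spin": 0}, {"dp": [-16, 0, 0], "spin": 0}, {"dp": [-24, 0, 0], "spin": 0}, {"dp": [-32, 0, 0], "spin": 0}, {"dp": [-40, 0, 0], "spin": 0}, {"dp": [-48, 0, 0], "spin": 0}, {"dp": [-56, 0, 0], "spin": 0}, {"dp": [-64, 0, 0], "spin": 0}, {"dp": [-70, 0, 0], "spin": 0}, {"dp": [-70, 0, 0], "spin": 0}]'

```text
clock: 8.65
position: [0.481, -0.1552, 0.0587]
tool_rot: [0.997, -0.079, -0.003, -0.001]
ft_force: [-5.0, -0.6, 5.9]
width: 0.0577
finger_force: 30.0
```

Request:
play_rows --motion '[{"dp": [0, 0, -4], "spin": 0}, {"dp": [0, 0, -12], "spin": 0}, {"dp": [0, 0, -30], "spin": 0}, {"dp": [0, 0, -60], "spin": 0}, {"dp": [0, 0, -90], "spin": 0}, {"dp": [0, 0, -100], "spin": 0}, {"dp": [0, 0, -100], "spin": 0}, {"dp": [0, 0, -100], "spin": 0}]'

```text
clock: 9.45
position: [0.4833, -0.1556, 0.1581]
tool_rot: [0.997, -0.079, -0.001, -0.001]
ft_force: [-0.2, 0.8, -2.8]
width: 0.0578
finger_force: 30.0
```

```bash
python3 - <<'E'
from h import *
from bench import vision,nets,sensors
import cv2
s=sensors.sense(); print(s["ft_force"].round(2),s["torque"].round(2),s["position"].round(4))
p=vision.snapshot("side"); a=p["image"][110:310,190:450,::-1]; cv2.imwrite("pics/s3.png",cv2.resize(a,(780,600),interpolation=cv2.INTER_CUBIC))
go(.4495,.166,.18,-5.4)
E
```

```text
[-0.24  0.82 -2.81] [ 0.06 -0.04 -0.02] [ 0.4833 -0.1556  0.1581]
dp [ -83.9 -312.1  -21.8] spin -3.7 pos [ 0.4829 -0.1554  0.1575] F [-0.6  0.3 -2.9] t 9.5
```

View pics/s3.png

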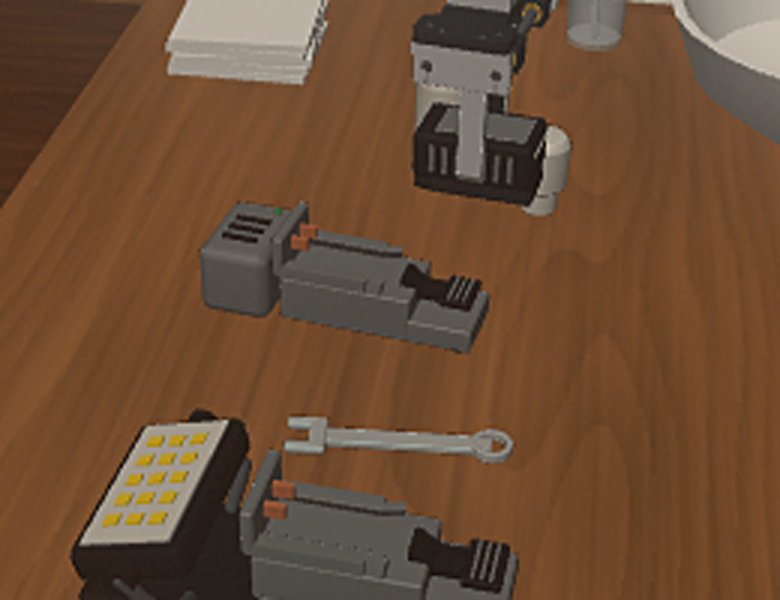

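The pack is held level and clear, and the charger tray is empty. Next I'll move over the lamp and look.

Request:
play_rows --motion '[{"dp": [0, -10, -35], "spin": 0}, {"dp": [-12, -50, -42], "spin": -1}, {"dp": [-24, -92, -42], "spin": -2}, {"dp": [-36, -136, -42], "spin": -3}, {"dp": [-48, -180, -42], "spin": -3.7}, {"dp": [-60, -224, -42], "spin": -3.7}, {"dp": [-72, -264, -42], "spin": -3.7}, {"dp": [-80, -295, -42], "spin": -3.7}, {"dp": [-84, -308, -42], "spin": -3.7}, {"dp": [-84, -312, -42], "spin": -3.7}, {"dp": [-84, -312, -42], "spin": -3.7}, {"dp": [-84, -312, -42], "spin": -3.7}]'

```text
clock: 10.7
position: [0.4508, 0.1639, 0.201]
tool_rot: [0.999, -0.048, -0.0, 0.0]
ft_force: [-0.6, 0.2, -2.7]
width: 0.058
finger_force: 30.0
```

```bash
python3 - <<'E'
from h import *
from bench import vision
import cv2
p=vision.snapshot("wrist"); im=p["image"][:,:,::-1]; cv2.imwrite("pics/w3full.png",im)
print(np.round(p["pose"],4).tolist())
cv2.imwrite("pics/w3.png",cv2.resize(im[40:310,200:440],(533,600),interpolation=cv2.INTER_CUBIC))
go(.4495,.166,.18,-5.4)
E
```

```text
[[-0.095, -0.9565, -0.276, 0.5314], [-0.9955, 0.0914, 0.0259, 0.1573], [0.0005, 0.2772, -0.9608, 0.3802], [0.0, 0.0, 0.0, 1.0]]
dp [-1.6 -2.  21.2] spin -0.12 pos [0.451  0.1639 0.2012] F [-0.2 -0.4 -3.4] t 10.75
```

View pics/w3.png

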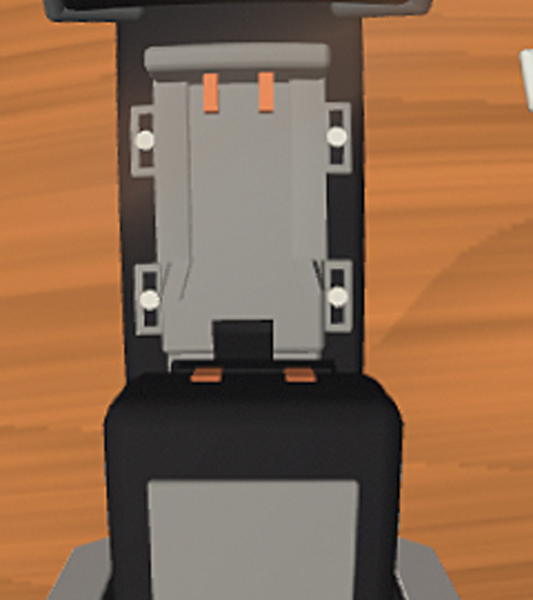

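The view shows the shoe between (155,80) and (325,352) in crop pixels. The pack's nose is centred at column 253 against the shoe's ~241, so the pack needs a sideways correction.

```bash
cat > m.py <<'E'
from h import *
W=[[-0.095,-0.9565,-0.276,0.5314],[-0.9955,0.0914,0.0259,0.1573],[0.0005,0.2772,-0.9608,0.3802]]
a=np.radians(-5.4); ex=np.array([np.cos(a),np.sin(a)]); ey=np.array([-ex[1],ex[0]]); O=np.array([.451,.1639])
def P(n,u,v,z):
    q=fish(W,(200+u/2.2208,40+v/2.222),z)[:2]; print(n,"tool x,y(left)",((q-O)@ex*1e3).round(1),((q-O)@ey*1e3).round(1),"world",q.round(4))
for n,u,v,z in [("railL100",157,100,.0625),("railL250",164,250,.0625),("railR100",327,100,.0625),("railR250",323,250,.0625),("floorRL",165,352,.052),("floorRR",323,352,.052),
 ("flareR",314,262,.0625),("flareL",188,262,.0625),("wallFL",147,79,.088),("wallFR",329,77,.088),("wallBL",147,46,.088),("wallBR",329,46,.088),("catchL",213,320,.052),("catchR",273,320,.052),
 ("footL",122,100,.014),("footL3",124,350,.014),("footR",366,100,.014),("footR3",363,350,.014)]: P(n,u,v,z)
print("pack top at z=.183+.05")
for n,u,v,z in [("frontL",125,378,.233),("frontR",385,378,.233),("sideL",106,420,.233),("sideR",402,420,.233),("panelFL",149,481,.233),("panelFR",358,481,.233)]: P(n,u,v,z)
E
python3 m.py
```

```text
railL100 tool x,y(left) 128.1 36.9 world [0.582  0.1886]
railL250 tool x,y(left) 69.7 34.7 world [0.5237 0.1918]
railR100 tool x,y(left) 127.8 -27.5 world [0.5756 0.1245]
railR250 tool x,y(left) 69.6 -26.2 world [0.5178 0.1313]
floorRL tool x,y(left) 28.2 36.1 world [0.4825 0.1972]
floorRR tool x,y(left) 28.1 -27.6 world [0.4764 0.1338]
flareR tool x,y(left) 64.9 -22.7 world [0.5135 0.1351]
flareL tool x,y(left) 65.0 25.5 world [0.5181 0.1831]
wallFL tool x,y(left) 132.1 37.6 world [0.586  0.1889]
wallFR tool x,y(left) 132.4 -25.9 world [0.5804 0.1257]
wallBL tool x,y(left) 144.3 37.6 world [0.5982 0.1878]
wallBR tool x,y(left) 143.8 -25.9 world [0.5918 0.1245]
catchL tool x,y(left) 41.1 16.6 world [0.4935 0.1765]
catchR tool x,y(left) 41.0 -7.4 world [0.4912 0.1527]
footL tool x,y(left) 135.9 57.9 world [0.5918 0.2088]
footL3 tool x,y(left) 23.3 58.8 world [0.4797 0.2203]
footR tool x,y(left) 135.5 -49.0 world [0.5813 0.1024]
footR3 tool x,y(left) 23.1 -49.0 world [0.4694 0.1129]
pack top at z=.183+.05
frontL tool x,y(left) 52.4 24.2 world [0.5055 0.1831]
frontR tool x,y(left) 52.4 -23.3 world [0.501  0.1357]
sideL tool x,y(left) 44.5 28.1 world [0.498  0.1877]
sideR tool x,y(left) 44.5 -26.8 world [0.4928 0.133 ]
panelFL tool x,y(left) 32.7 20.4 world [0.4854 0.1812]
panelFR tool x,y(left) 32.6 -19.0 world [0.4817 0.1419]
```

Request:
play_rows --motion '[{"dp": [-2, -4, 30], "spin": 0}, {"dp": [-2, -4, 65], "spin": 0}, {"dp": [-2, -4, 95], "spin": 0}, {"dp": [-2, -4, 113], "spin": 0}, {"dp": [-2, -4, 120], "spin": 0}, {"dp": [-2, -4, 123], "spin": 0}, {"dp": [-2, -4, 123], "spin": 0}]'

```text
clock: 11.45
position: [0.45, 0.169, 0.0792]
tool_rot: [0.999, -0.048, 0.001, -0.0]
ft_force: [-0.1, 0.6, -3.0]
width: 0.058
finger_force: 30.0
```

Request:
play_rows --motion '[{"dp": [0, 0, 1], "spin": 0}, {"dp": [0, 0, 2], "spin": 0}, {"dp": [0, 0, 3], "spin": 0}, {"dp": [0, 0, 4], "spin": 0}, {"dp": [0, 0, 5], "spin": 0}, {"dp": [0, 0, 5], "spin": 0}, {"dp": [0, 0, 5], "spin": 0}]'

```text
clock: 12.15
position: [0.4499, 0.1696, 0.0741]
tool_rot: [0.999, -0.047, 0.001, -0.0]
ft_force: [0.7, 0.7, 1.5]
width: 0.058
finger_force: 30.0
```

Request:
play_rows --motion '[{"dp": [0, 0, 0.7], "spin": 0}, {"dp": [0, 0, 1.4], "spin": 0}, {"dp": [0, 0, 2], "spin": 0}, {"dp": [0, 0, 2], "spin": 0}, {"dp": [0, 0, 2], "spin": 0}]'

```text
clock: 12.65
position: [0.4496, 0.1694, 0.0718]
tool_rot: [0.999, -0.047, 0.0, -0.0]
ft_force: [1.8, -0.1, 1.6]
width: 0.0578
finger_force: 30.0
```

Request:
play_rows --motion '[{"dp": [0, 0, 0.7], "spin": 0}, {"dp": [0, 0, 1.3], "spin": 0}, {"dp": [0, 0, 1.8], "spin": 0}, {"dp": [0, 0, 1.8], "spin": 0}, {"dp": [0, 0, 1.8], "spin": 0}]'

```text
clock: 13.15
position: [0.4493, 0.1694, 0.0699]
tool_rot: [0.999, -0.047, 0.0, -0.0]
ft_force: [1.4, 1.1, 2.0]
width: 0.0577
finger_force: 30.0
```

Request:
play_rows --motion '[{"dp": [0, 0, 0.6], "spin": 0}, {"dp": [0, 0, 1.2], "spin": 0}, {"dp": [0, 0, 1.8], "spin": 0}, {"dp": [0, 0, 1.8], "spin": 0}, {"dp": [0, 0, 1.8], "spin": 0}]'

```text
clock: 13.65
position: [0.4478, 0.1696, 0.068]
tool_rot: [0.999, -0.047, -0.001, -0.0]
ft_force: [-3.1, 0.2, 6.6]
width: 0.0575
finger_force: 30.0
```

Request:
play_rows --motion '[{"dp": [0, 0, -0.7], "spin": 0}, {"dp": [2, 0, -0.7], "spin": 0}, {"dp": [4, 0, -0.7], "spin": 0}, {"dp": [6, 0, -0.7], "spin": 0}, {"dp": [8, 0, -0.7], "spin": 0}, {"dp": [10, 0, -0.7], "spin": 0}, {"dp": [10, 0, -0.7], "spin": 0}]'

```text
clock: 14.35
position: [0.4581, 0.1684, 0.0685]
tool_rot: [0.999, -0.047, -0.001, 0.0]
ft_force: [-3.5, 0.6, 6.3]
width: 0.0576
finger_force: 30.0
```

Request:
play_rows --motion '[{"dp": [2, 0, -0.4], "spin": 0}, {"dp": [4, 0, -0.4], "spin": 0}, {"dp": [6, 0, -0.4], "spin": 0}, {"dp": [8, 0, -0.4], "spin": 0}, {"dp": [10, 0, -0.4], "spin": 0}, {"dp": [12, 0, -0.4], "spin": 0}, {"dp": [12, 0, -0.4], "spin": 0}]'

```text
clock: 15.05
position: [0.4699, 0.1673, 0.0689]
tool_rot: [0.999, -0.047, -0.002, 0.0]
ft_force: [-2.3, 0.3, 6.2]
width: 0.0579
finger_force: 30.0
```

Request:
play_rows --motion '[{"dp": [2, 0, 0], "spin": 0}, {"dp": [4, 0, 0], "spin": 0}, {"dp": [6, 0, 0], "spin": 0}, {"dp": [8, 0, 0], "spin": 0}, {"dp": [10, 0, 0], "spin": 0}, {"dp": [12, 0, 0], "spin": 0}, {"dp": [12, 0, 0], "spin": 0}]'

```text
clock: 15.75
position: [0.4815, 0.1661, 0.0692]
tool_rot: [0.999, -0.047, -0.002, 0.0]
ft_force: [-4.4, -0.0, 9.1]
width: 0.0581
finger_force: 30.0
```

Request:
play_rows --motion '[{"dp": [2, 0, -0.7], "spin": 0}, {"dp": [4, 0, -0.7], "spin": 0}, {"dp": [6, 0, -0.7], "spin": 0}, {"dp": [8, 0, -0.7], "spin": 0}, {"dp": [10, 0, -0.7], "spin": 0}, {"dp": [12, 0, -0.7], "spin": 0}, {"dp": [14, 0, -0.7], "spin": 0}, {"dp": [14, 0, -0.7], "spin": 0}]'

```text
clock: 16.55
position: [0.4952, 0.1648, 0.0697]
tool_rot: [0.999, -0.047, -0.002, 0.0]
ft_force: [-3.6, -0.1, 8.3]
width: 0.0575
finger_force: 30.0
```

```bash
python3 - <<'E'
from h import *
from bench import sensors
s=sensors.sense(); print(s["ft_force"].round(2),s["torque"].round(2),s["position"].round(4))
E
```

```text
[-3.56 -0.08  8.33] [ 0.09  0.89 -0.05] [0.4952 0.1648 0.0697]
```

Request:
play_rows --motion '[{"dp": [2, 0, -0.5], "spin": 0}, {"dp": [4, 0, -0.5], "spin": 0}, {"dp": [6, 0, -0.5], "spin": 0}, {"dp": [8, 0, -0.5], "spin": 0}, {"dp": [10, 0, -0.5], "spin": 0}, {"dp": [12, 0, -0.5], "spin": 0}, {"dp": [14, 0, -0.5], "spin": 0}, {"dp": [16, 0, -0.5], "spin": 0}, {"dp": [16, 0, -0.5], "spin": 0}]'

```text
clock: 17.45
position: [0.5113, 0.1632, 0.0697]
tool_rot: [0.999, -0.047, -0.002, 0.0]
ft_force: [-2.1, 0.1, 4.8]
width: 0.0576
finger_force: 30.0
```

Request:
play_rows --motion '[{"dp": [2, 0, 0], "spin": 0}, {"dp": [4, 0, 0], "spin": 0}, {"dp": [6, 0, 0], "spin": 0}, {"dp": [8, 0, 0], "spin": 0}, {"dp": [10, 0, 0], "spin": 0}, {"dp": [10, 0, 0], "spin": 0}]'

```text
clock: 18.05
position: [0.5226, 0.1623, 0.0699]
tool_rot: [0.999, -0.047, -0.0, 0.0]
ft_force: [-1.5, -0.2, 2.7]
width: 0.0581
finger_force: 30.0
```

Request:
play_rows --motion '[{"dp": [1.5, 0, 0], "spin": 0}, {"dp": [3, 0, 0], "spin": 0}, {"dp": [4.5, 0, 0], "spin": 0}, {"dp": [6, 0, 0], "spin": 0}, {"dp": [6, 0, 0], "spin": 0}]'

```text
clock: 18.55
position: [0.5264, 0.162, 0.0696]
tool_rot: [0.999, -0.047, -0.003, 0.0]
ft_force: [-6.9, 0.6, 6.1]
width: 0.0577
finger_force: 30.0
```

Request:
play_rows --motion '[{"dp": [1, 0, 0], "spin": 0}, {"dp": [2, 0, 0], "spin": 0}, {"dp": [3, 0, 0], "spin": 0}, {"dp": [4, 0, 0], "spin": 0}, {"dp": [4, 0, 0], "spin": 0}]'

```text
clock: 19.05
position: [0.5296, 0.1617, 0.0696]
tool_rot: [0.999, -0.047, -0.004, 0.0]
ft_force: [-8.5, 0.7, 7.1]
width: 0.0581
finger_force: 30.0
```

Request:
play_rows --motion '[{"dp": [1, 0, 0], "spin": 0}, {"dp": [2, 0, 0], "spin": 0}, {"dp": [3, 0, 0], "spin": 0}, {"dp": [3, 0, 0], "spin": 0}]'

```text
clock: 19.45
position: [0.5322, 0.1615, 0.0696]
tool_rot: [0.999, -0.047, -0.004, 0.0]
ft_force: [-8.9, 1.0, 8.0]
width: 0.0578
finger_force: 30.0
```

Request:
play_rows --motion '[{"dp": [0.7, 0, -0.3], "spin": 0}, {"dp": [1.4, 0, -0.3], "spin": 0}, {"dp": [2, 0, -0.3], "spin": 0}, {"dp": [2, 0, -0.3], "spin": 0}]'

```text
clock: 19.85
position: [0.5338, 0.1613, 0.0696]
tool_rot: [0.999, -0.047, -0.004, 0.0]
ft_force: [-10.4, 0.6, 7.0]
width: 0.0583
finger_force: 30.0
```

```bash
cat > l.py <<'E'
from h import *
from bench import vision,nets,sensors
import cv2,sys
s=sensors.sense(); print(s["ft_force"].round(2),s["torque"].round(2),s["position"].round(4))
p=vision.snapshot("side"); a=p["image"][230:350,200:370,::-1]; cv2.imwrite(f"pics/{sys.argv[1]}.png",cv2.resize(a,(680,480),interpolation=cv2.INTER_CUBIC))
for d in nets.trace(p,"lamp_catch")[:1]:
    ys,xs=np.nonzero(d["pixels"]); print(d["p"],d["uv"],xs.min(),xs.max(),ys.min(),ys.max())
E
python3 l.py s4
```

```text
[-10.44   0.58   7.04] [0.31 2.02 0.11] [0.5338 0.1613 0.0696]
0.91 [348.7, 299.8] 333 359 292 309
```

View pics/s4.png

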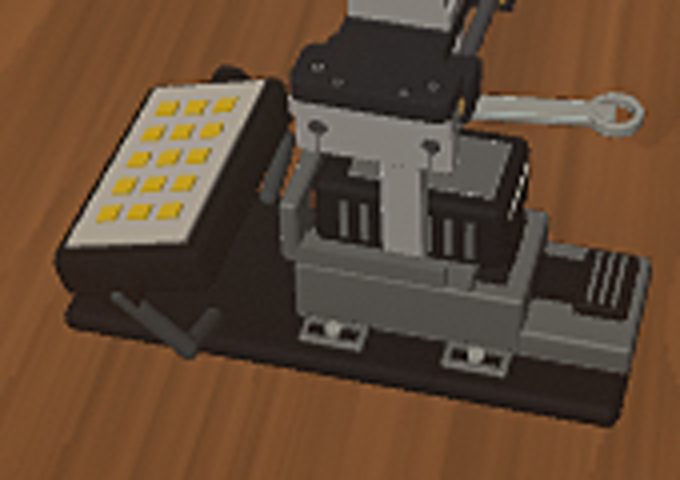

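The catch pad is still depressed and the pack is a few mm short of home. I'll continue in small steps.

Request:
play_rows --motion '[{"dp": [0.7, 0, 0], "spin": 0}, {"dp": [1.4, 0, 0], "spin": 0}, {"dp": [2, 0, 0], "spin": 0}, {"dp": [2, 0, 0], "spin": 0}]'

```text
clock: 20.35
position: [0.5356, 0.1612, 0.0696]
tool_rot: [0.999, -0.047, -0.005, 0.0]
ft_force: [-10.1, 0.4, 7.3]
width: 0.0582
finger_force: 30.0
```

Request:
play_rows --motion '[{"dp": [0.5, 0, 0], "spin": 0}, {"dp": [1, 0, 0], "spin": 0}, {"dp": [1.5, 0, 0], "spin": 0}, {"dp": [1.5, 0, 0], "spin": 0}]'

```text
clock: 20.75
position: [0.5368, 0.1611, 0.0696]
tool_rot: [0.999, -0.047, -0.005, 0.0]
ft_force: [-10.3, 1.4, 9.1]
width: 0.0577
finger_force: 30.0
```

```bash
python3 l.py s5
```

```text
[-10.28   1.37   9.15] [0.27 2.22 0.09] [0.5368 0.1611 0.0696]
0.66 [338.2, 150.0] 328 349 137 168
```

Request:
play_rows --motion '[{"dp": [0.5, 0, -0.5], "spin": 0}, {"dp": [1, 0, -0.5], "spin": 0}, {"dp": [1.5, 0, -0.5], "spin": 0}, {"dp": [1.5, 0, -0.5], "spin": 0}]'

```text
clock: 21.25
position: [0.538, 0.1609, 0.0696]
tool_rot: [0.999, -0.047, -0.005, 0.0]
ft_force: [-10.4, 1.1, 6.7]
width: 0.0574
finger_force: 30.0
```

```bash
sed -i 's/\[:1\]:/:/' l.py; python3 l.py s6
```

```text
[-10.36   1.07   6.65] [0.32 2.15 0.11] [0.538  0.1609 0.0696]
```

Request:
play_rows --motion '[{"dp": [0.5, 0, 0], "spin": 0}, {"dp": [1, 0, 0], "spin": 0}, {"dp": [1.5, 0, 0], "spin": 0}, {"dp": [1.5, 0, 0], "spin": 0}]'

```text
clock: 21.75
position: [0.5394, 0.1608, 0.0696]
tool_rot: [0.999, -0.047, -0.005, 0.0]
ft_force: [-10.7, 1.3, 6.8]
width: 0.0577
finger_force: 30.0
```

```bash
python3 l.py s7; python3 - <<'E'
import cv2,numpy as np
a=[cv2.imread(f"pics/s{i}.png") for i in (4,5,6,7)]
cv2.imwrite("pics/cmp.png",np.hstack([x[130:400,460:660] for x in a]))
E
```

```text
[-10.68   1.25   6.82] [0.4  2.22 0.07] [0.5394 0.1608 0.0696]
0.97 [340.7, 296.8] 326 359 286 305
```

View pics/cmp.png

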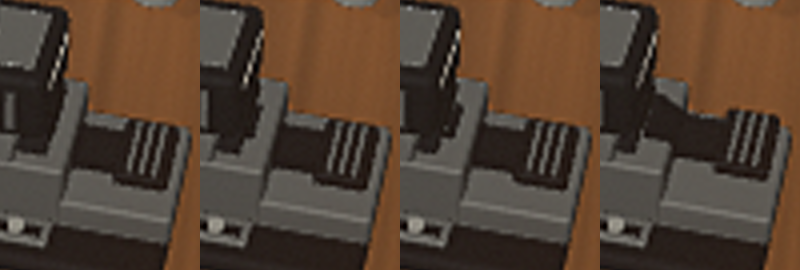

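In the fourth panel the pad is up, the wedge stands behind the pack, and the trace matches the original raised catch. It has clicked, so I'll relax the push and release.

Request:
play_rows --motion '[{"dp": [-0.7, 0, -0.3], "spin": 0}, {"dp": [-1.4, 0, -0.6], "spin": 0}, {"dp": [-2, 0, -0.8], "spin": 0}, {"dp": [-2, 0, -0.8], "spin": 0}]'

```text
clock: 22.25
position: [0.5383, 0.1609, 0.0697]
tool_rot: [0.999, -0.047, -0.004, 0.0]
ft_force: [-7.2, 2.2, 0.2]
width: 0.0579
finger_force: 30.0
```

Request:
play_rows --motion '[{"dp": [-0.7, 0, 0], "spin": 0}, {"dp": [-1.4, 0, 0], "spin": 0}, {"dp": [-1.8, 0, 0], "spin": 0}, {"dp": [-1.8, 0, 0], "spin": 0}]'

```text
clock: 22.65
position: [0.5381, 0.1608, 0.0699]
tool_rot: [0.999, -0.047, -0.002, 0.0]
ft_force: [-5.6, 2.3, -5.6]
width: 0.058
finger_force: 30.0
```

Request:
play_rows --motion '[{"dp": [0, 0, 0], "spin": 0}, {"dp": [0, 0, 0], "spin": 0}, {"dp": [0, 0, 0], "spin": 0}, {"dp": [0, 0, 0], "spin": 0}, {"dp": [0, 0, 0], "spin": 0}, {"dp": [0, 0, 0], "spin": 0}, {"dp": [0, 0, 0], "spin": 0}, {"dp": [0, 0, 0], "spin": 0}]' --gripper 0

```text
clock: 23.45
position: [0.5404, 0.1608, 0.0718]
tool_rot: [0.999, -0.047, 0.0, -0.0]
ft_force: [-0.6, -0.2, -0.6]
width: 0.0942
finger_force: 0.0
```

Request:
play_rows --motion '[{"dp": [0, 0, -10], "spin": 0}, {"dp": [0, 0, -30], "spin": 0}, {"dp": [0, 0, -60], "spin": 0}, {"dp": [0, 0, -95], "spin": 0}, {"dp": [0, 0, -130], "spin": 0}, {"dp": [0, 0, -150], "spin": 0}, {"dp": [0, 0, -150], "spin": 0}, {"dp": [0, 0, -150], "spin": 0}]'

```text
clock: 24.25
position: [0.5403, 0.1607, 0.222]
tool_rot: [0.999, -0.047, 0.0, -0.0]
ft_force: [-0.4, 0.8, 0.2]
width: 0.094
finger_force: 0.0
```

```bash
python3 l.py s8
```

```text
[-0.37  0.77  0.18] [0.03 0.01 0.02] [0.5403 0.1607 0.222 ]
0.6 [342.8, 296.1] 326 359 286 307
0.48 [326.8, 257.0] 286 360 249 263
```

View pics/s8.png

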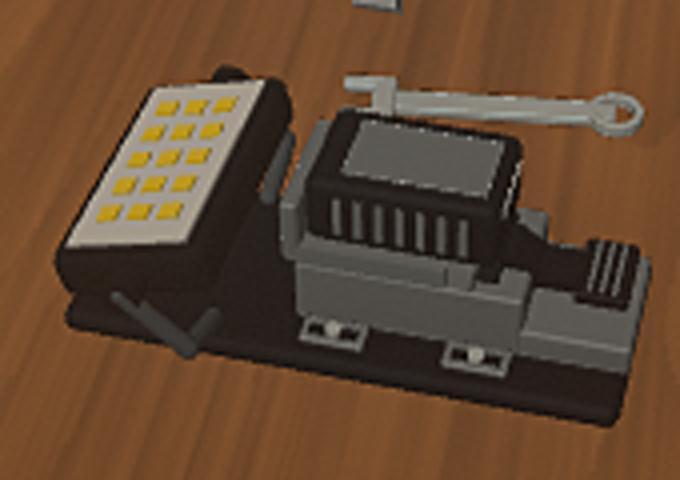

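The pack sits home in the lamp. The catch is up behind it at (515,235) with the pad raised at (610,270), and the wrench has not moved.

```bash
python3 -c "
from bench import arm; print(arm.close_job())"
```

```text
the job is handed in; nothing more can be done
None
```

The pack is fully home in the lamp with the catch clicked up behind it, the gripper is open and clear, and the job was handed in at about 24 s; the push while sliding it in read about 11 N at most.

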